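# Lock the large specimen cell

## Robot

A 6-joint arm with a two-finger parallel gripper is mounted at the origin on the work surface. World frame = base frame: x ahead of the robot, y to its left, z up, the work surface at z = 0. Lengths are in m, angles in rad, forces in N, time in s.
With the tool pointing down it reaches from about 0.225 to 0.875 m from the base axis. Payload 3.4 kg.
Tool frame: the origin (TCP) lies at the very end of the fingers, on their centre line; the grasp point (between the pads) lies 19 mm behind it; z points along the fingers, y is the line along which they close (so a half turn about z gives the same grasp; the last joint's range is limited). The gripper opens to 85 mm and grips with 20 to 120 N. Pads are 22 mm wide; open, the fingers measure 114 mm over their backs; the gripper's body (76 mm by 85 mm) begins 54 mm behind the grasp point. The pads swing forward as they close: fully open they stand 13 mm farther back than shut.
Start: joints at [-1.338, 0.276, 1.505, -0, 1.361, -0.121], TCP at [0.199, -0.539, 0.231] pointing down, gripper open.
Joint ranges: [-2.89, 2.89], [-0.75, 2.08], [0.22, 2.7], [-1.18, 4.32], [0.11, 2.71], [-2.7, 2.7]. Speed limits (rad/s): [2.57, 2.57, 3.14, 3.14, 3.14, 3.14].

## Interface

Orientations are given as a unit quaternion [w, x, y, z].
In Python, from rig import manip gives the robot as it stands. The module is installed in compiled form; this text tells all that it offers.
- The arm moves only by the tool play_rows, never from a script. Its argument "motion" is a list of rows, each a list of 5 numbers: the shift along the tool's x, y, z in units of 40 mm (1.0 is 40 mm), then the turn about the tool's z in units of 10 degrees (1.0 is 10 degrees), then the finger opening in mm, from 0 to 85.4. A call has 1 to 5 rows; each row is the pose to reach, as a shift and turn from the pose commanded when the call began, along the tool's axes at that moment; what a row does not reach only later rows make up. A row lasts 1/8 s, in which the tool goes at most 62.5 mm and 10.7 degrees, less where a joint would pass 70% of its speed; a pose out of reach is approached as far as the arm can. A call with a gripper value outside its range is refused whole. The fingers move at their own pace and stop on an object; "newtons" is the grip in N (left out, the last holds). Time passes only in rows, so rows that repeat a pose let the fingers close. It gives the time, the measured TCP pose, the force, the opening and the grip force at its end, in the units of the state.
- manip.get_state(): the state, without advancing time (a new reading comes with each control period).
- manip.get_image(name): name is "side" or "top"; returns a dict with "img" (420x560x3 uint8, red, green, blue), "range_z" (420x560 float32, m along the optical axis (not along the pixel's ray), 0 where there is no reading), "fx", "fy", "cx", "cy" (pixels), "D" ([k1, k2, p1, p2, k3] as OpenCV has them; the pictures are not rectified), "R" (3x3) and "t" (3): a world point X has camera coordinates R X + t. Camera axes: x right, y down, z forward; pixel columns grow to the right and rows downward; lengths in m; the calibration is good to about 2 mm. A picture is of the moment at which its call begins.
- manip.sign_off(): hands the job in; it is judged then, once.
The state is a dict: "clock": time; "qpos": joint angles; "qd": joint speeds; "effort": joint torques, N m; "position": TCP position; "ee_rot": TCP orientation; "contact_force": force on the tool from outside, world axes, zero at the start; "moment": the same for the moment, N m; "width": finger opening in m; "gripper_force": force on a finger pad.
Only numpy, scipy, OpenCV 4.12 (cv2) and the standard library are available. Lean on these libraries where they do the work, as an engineer would, in place of code of your own. Each camera call takes 0.05 s, during which the arm holds its last target. There are 200 camera calls.

## Task

Two specimen viewing cells stand open on the preparation bench. Lock the larger one: turn its collar clockwise by the upright post on its lever until the lever points at the raised fin on the base plate, and let go. Leave the collar of the smaller cell as it is.

Things in the scene. Friction and masses are not known exactly. Their poses are not given: they have to be found in the camera images.
- large_cell: the larger viewing cell, fixed: steel base plate 182 x 124 x 10 mm with a round cell; its knurled aluminium collar is 110 mm across, 30 to 45 mm above the bench, round a hub 48 mm high (beetle on it to 56). Origin: on the collar's axis at bench height, z up; +x points to the locked mark, an aluminium fin 7 mm wide, 24 mm long, top 35 mm above the bench, 90 to 114 mm from the axis
- large_collar (a joint): angle (rad) of the large collar and its lever about the vertical axis: 0 when the lever points exactly at the fin (locked), positive anticlockwise from above; starts 0.7 to 1.4 from the fin. No stop or click at the mark: it travels from -0.45 to 1.75, clear of the fin. Turns stiffly (about 2 N at the post) and stays where it is left
- large_grip (a point): middle of the upright round black post on the large collar's lever: 16 mm in diameter, from 45 to 85 mm above the bench (this point at 65), 76 mm from the collar's axis. The lever under it is 20 mm wide and ends 10 mm beyond it. The round post can be held or pushed at any gripper yaw and swung along its arc without turning the gripper
- small_grip (a point): middle of the like post on the smaller cell, to be left alone: collar 76 mm across, plate 141 x 90 mm, post 14 mm in diameter, 36 to 68 mm above the bench, 56 mm from its own axis; it turns as easily. Each cell has a loose capped vial, 30 mm wide and 50 mm tall, beside its plate, clear of the lever's arc
Mind the look-alikes: they are no part of the job. Leave any blue or orange look-alike of the large_cell alone.

How it is judged:
At the end, for the whole second after the job is handed in: The large collar is at rest with its lever within 0.2 rad (about 11 degrees, 15 mm at the post) of pointing at the fin, on either side, and the small cell's post is within 10 mm of where it started (value of joint large_collar between -0.2 and 0.2 rad and velocity of joint large_collar between -0.05 and 0.05 rad/s and distance of small_grip from where it was at the start of the episode below 0.01 m); the robot touches nothing.
It fails at once if the smaller cell's collar is turned (its post moves 10 mm or more) (distance of small_grip from where it was at the start of the episode above 0.01 m).
It also fails if it takes over 32 s, if anything falls off the work surface, if the arm or the gripper's body presses on something with over 40 N, if the wrist force passes 120 N, or if a joint passes its speed limit or range.

## Working session

There is one attempt and no reset: what is moved stays moved. The work goes in short steps, Python scripts to look and compute and a tool call to move; the robot and the scene stay as the last step left them, time stands still between calls to the robot, and variables do not carry over. Pictures are saved under pics/ and viewed, at most 10 in all, crops included, and the job is handed in when it is done.

Besides the shell and the picture viewer there is one more tool, called after "Call:" by a JSON object that holds its "op" and its "data". play_rows: Moves the arm, as the interface text tells. Its arguments: {"type":"object","properties":{"motion":{"type":"array","items":{"type":"array","items":{"type":"number"}}},"newtons":{"type":"number"}},"required":["motion"]}

```bash
mkdir -p pics; cat > h.py <<'E'
import numpy as np, cv2
from rig import manip
def world(im,px):
    K=np.array([[im['fx'],0,im['cx']],[0,im['fy'],im['cy']],[0,0,1]])
    px=np.asarray(px,float).reshape(-1,2)
    n=cv2.undistortPoints(px.reshape(-1,1,2),K,np.array(im['D'])).reshape(-1,2)
    z=im['range_z'][px[:,1].astype(int),px[:,0].astype(int)]
    c=np.c_[n*z[:,None],z]
    return (c-np.array(im['t']))@np.array(im['R'])
def grid(im):
    u,v=np.meshgrid(np.arange(560),np.arange(420))
    return world(im,np.c_[u.ravel(),v.ravel()]).reshape(420,560,3)
E
python3 - <<'E'
from h import *
for n in ['top','side']:
    im=manip.get_image(n); np.save(n+'.npy',im,allow_pickle=True)
    cv2.imwrite(f'pics/{n}0.png',cv2.resize(im['img'][:,:,::-1],(784,588)))
s=manip.get_state();print(s)
E
```

```text
{'clock': 0.1, 'qpos': array([-1.33802672e+00,  2.76553686e-01,  1.50605844e+00,  2.29862938e-05,
        1.36069009e+00, -1.20992313e-01]), 'qd': array([-4.96471484e-04, -6.64113002e-04, -3.74838816e-03,  9.78903151e-05,
       -4.34612632e-05,  9.57955927e-04]), 'effort': array([ 1.03810646e-03, -4.17699301e+01, -2.46405762e+01, -2.02143879e-04,
        5.85031608e-03,  1.91898005e-05]), 'position': array([ 0.19908977, -0.53891093,  0.23049302]), 'ee_rot': array([-8.54075135e-04,  9.84397371e-01,  1.75957625e-01, -3.65269439e-05]), 'contact_force': array([ 0.22533374,  0.51267594, -0.39744567]), 'moment': array([ 0.02831622, -0.0534095 , -0.01328697]), 'gripper_force': 0.0, 'width': 0.08528119954643562}
```

View pics/top0.png

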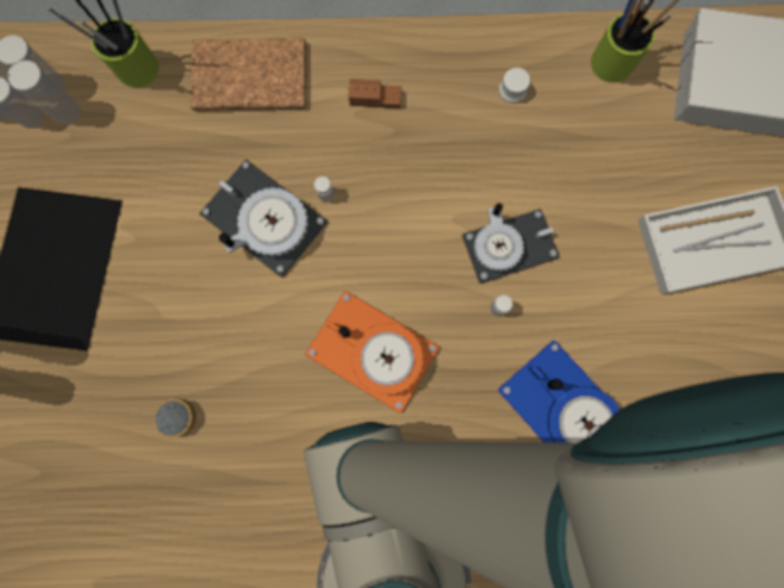

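View pics/side0.png

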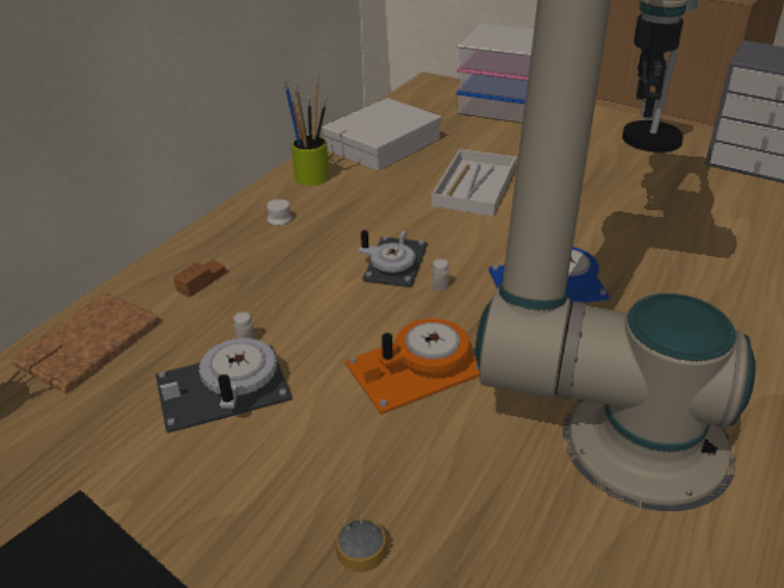

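The top view shows the large grey cell: hub (271,219), fin (227,187) and black post (228,240) at 784x588. The small cell is at (498,245), and the orange and blue look-alikes are at (387,358) and (585,422). The side view agrees, with the large post at (226,390).

```bash
cat > m.py <<'E'
from h import *
from scipy.optimize import least_squares
T=np.load('top.npy',allow_pickle=True).item(); S=np.load('side.npy',allow_pickle=True).item()
c0=world(T,[[193.5,156.5]])[0]; print('hub',c0)
allp=[]
for im,n in((T,'top'),(S,'side')):
    P=grid(im); ok=(im['range_z']>0)&(np.hypot(P[...,0]-c0[0],P[...,1]-c0[1])<.14)
    p=P[ok]; col=im['img'][ok].astype(int).mean(1)
    d=p[:,:2]-c0[:2]; 
    ring=p[(p[:,2]>.036)&(p[:,2]<.052)&(np.hypot(*d.T)<.062)]
    (cx,cy),r=cv2.minEnclosingCircle(ring[:,:2].astype(np.float32)); print(n,'circle',cx,cy,r)
    post=p[(p[:,2]>.06)&(p[:,2]<.095)&(np.hypot(*d.T)>.05)]
    print(' post',len(post),post.mean(0),post.min(0),post.max(0))
    fin=p[(p[:,2]>.02)&(p[:,2]<.045)&(np.hypot(*d.T)>.085)&(np.hypot(*d.T)<.118)&(col>110)]
    print(' fin',len(fin),fin.mean(0) if len(fin) else '')
    for k,q in (('post',post),('fin',fin)):
        v=q.mean(0)[:2]-[cx,cy]; print(k,np.hypot(*v),np.degrees(np.arctan2(v[1],v[0])))
print('marks',world(T,[[162,133],[160,170],[163,172],[230,133],[356,175],[355,150],[354,217],[277,256]]).round(3))
E
python3 m.py
```

```text
hub [0.56088805 0.18744019 0.05404828]
top circle 0.5601916909217834 0.19106455147266388 0.05867794156074524
 post 69 [0.52143768 0.25267193 0.07958484] [0.5153949  0.24663588 0.06067933] [0.53128585 0.26124129 0.08861827]
 fin 60 [0.61773015 0.21459774 0.0360834 ]
post 0.07278284633555102 122.17187080392193
fin 0.06216498817807136 22.244526472088772
side circle 0.5584146976470947 0.18840093910694122 0.0591789111495018
 post 112 [0.51921914 0.25688007 0.07554599] [0.51226173 0.24654545 0.06024932] [0.5317371  0.26335103 0.0862285 ]
 fin 62 [0.59524076 0.21141325 0.03732271]
post 0.07890299820636548 119.78562496433143
fin 0.043424937619471714 32.00093727755284
marks [[ 0.625  0.265  0.036]
 [ 0.521  0.252  0.087]
 [ 0.52   0.248  0.077]
 [ 0.615  0.106  0.053]
 [ 0.512 -0.176  0.048]
 [ 0.565 -0.173  0.064]
 [ 0.417 -0.167  0.048]
 [ 0.335  0.004  0.057]]
```

```bash
cat >> h.py <<'E'
from scipy.spatial.transform import Rotation as Ro
def units(targets):
    s=manip.get_state(); q=s['ee_rot']; R=Ro.from_quat([q[1],q[2],q[3],q[0]])
    return (R.inv().apply(np.asarray(targets)-s['position'])/.04).round(2)
E
python3 - <<'E'
from h import *
im=np.load('top.npy',allow_pickle=True).item(); S=np.load('side.npy',allow_pickle=True).item()
c=np.array([.5595,.1895])
for im in (im,S):
    P=grid(im); d=P[...,:2]-c; r=np.hypot(*np.moveaxis(d,2,0)); a=np.degrees(np.arctan2(d[...,1],d[...,0]))
    m=(r>.085)&(r<.12)&(a>25)&(a<75)&(P[...,2]>.024)&(P[...,2]<.045)&(im['img'].mean(2)>90)
    p=P[m]; print(len(p),p.mean(0),np.median(a[m]),r[m].min(),r[m].max())
    m=(P[...,2]<.02)&(P[...,2]>.003)&(r<.2)&(im['img'].mean(2)<75); u=P[m]
    print(cv2.minAreaRect(u[:,:2].astype(np.float32)))
print(units([[.5205,.2545,.20],[.5205,.2545,.13],[.5205,.2545,.06]]))
E
```

```text
39 [0.62515242 0.26716179 0.03479289] 49.741367440468764 0.08907269991768889 0.11466905343927426
((0.5389086008071899, 0.16118155419826508), (0.3092930316925049, 0.1253506988286972), 49.951107025146484)
57 [0.62211247 0.26977878 0.03087591] 52.43160306217777 0.09034306807157308 0.11202466727782578
((0.5491191148757935, 0.14969182014465332), (0.31742042303085327, 0.20076289772987366), 42.81450653076172)
[[ 14.41 -15.82   0.79]
 [ 14.41 -15.82   2.54]
 [ 14.41 -15.82   4.29]]
```

Call:
{"op": "play_rows", "data": {"motion": [[14.4,-15.8,0.8,0,85],[14.4,-15.8,0.8,0,85],[14.4,-15.8,0.8,0,85],[14.4,-15.8,0.8,0,85],[14.4,-15.8,0.8,0,85]], "newtons": 30}}

```text
clock: 0.72
position: [0.3169, -0.2481, 0.2194]
ee_rot: [-0.0, 0.984, 0.176, 0.0]
contact_force: [1.2, 0.6, 0.4]
width: 0.0853
gripper_force: 0.0
```

```bash
python3 -c "
from h import *
s=manip.get_state();print(s['clock'],s['position'],s['ee_rot'],units([[.5205,.2545,.20]]))"
```

```text
0.725 [ 0.31685534 -0.24805263  0.21935601] [-3.58521303e-05  9.84476588e-01  1.75515820e-01  2.10092150e-04] [[  9.12 -10.03   0.49]]
```

Call:
{"op": "play_rows", "data": {"motion": [[9.1,-10.0,0.5,0,85],[9.1,-10.0,0.5,0,85],[9.1,-10.0,0.5,0,85],[9.1,-10.0,0.5,0,85],[9.1,-10.0,0.5,0,85]]}}

```text
clock: 1.35
position: [0.434, 0.0415, 0.208]
ee_rot: [0.0, 0.984, 0.176, 0.0]
contact_force: [0.5, -1.4, 0.1]
width: 0.0849
gripper_force: 0.0
```

```bash
python3 -c "
from h import *
s=manip.get_state();print(s['clock'],s['position'],units([[.5205,.2545,.20]]))"
```

```text
1.35 [0.43403524 0.04147927 0.20795448] [[ 3.87 -4.25  0.2 ]]
```

Call:
{"op": "play_rows", "data": {"motion": [[3.4,-3.7,0.2,0,70],[3.4,-3.7,0.2,0,60],[3.4,-3.7,0.2,0,60],[3.4,-3.7,0.2,0,60],[3.4,-3.7,0.2,0,60]]}}

```text
clock: 1.98
position: [0.5095, 0.2255, 0.1993]
ee_rot: [0.0, 0.984, 0.177, -0.001]
contact_force: [-0.8, -0.5, -0.6]
width: 0.06
gripper_force: 0.0
```

```bash
python3 -c "
from h import *
s=manip.get_state();print(s['clock'],s['position'],units([[.5205,.2545,.13],[.5205,.2545,.062]]))
im=manip.get_image('side');cv2.imwrite('pics/s1.png',cv2.resize(im['img'][180:340,60:320,::-1],None,fx=2.5,fy=2.5))"
```

```text
1.975 [0.5095474  0.22551155 0.19926422] [[ 0.51 -0.59  1.73]
 [ 0.52 -0.59  3.43]]
```

View pics/s1.png

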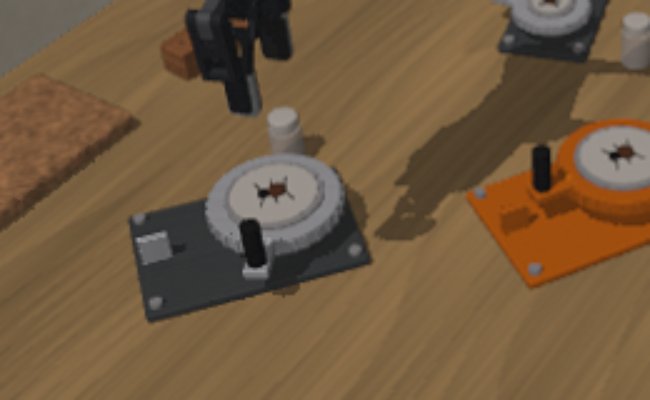

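The crop shows the gripper at (240,60), high above the cell. The post at (253,243) has not been touched.

Call:
{"op": "play_rows", "data": {"motion": [[0.5,-0.6,0.4,0,60],[0.5,-0.6,1.2,0,60],[0.5,-0.6,1.8,0,60],[0.5,-0.6,2.0,0,60],[0.5,-0.6,2.0,0,60]]}}

```text
clock: 2.65
position: [0.5203, 0.2535, 0.1203]
ee_rot: [0.0, 0.985, 0.175, -0.0]
contact_force: [0.7, 0.2, -0.3]
width: 0.0605
gripper_force: 0.0
```

```bash
python3 -c "
from h import *
s=manip.get_state();print(s['clock'],s['position'],units([[.5205,.2545,.13],[.5205,.2545,.062]]))
im=manip.get_image('side');cv2.imwrite('pics/s2.png',cv2.resize(im['img'][180:340,60:320,::-1],None,fx=2.5,fy=2.5))"
```

```text
2.65 [0.52032349 0.25354871 0.120299  ] [[ 0.01 -0.02 -0.24]
 [ 0.01 -0.02  1.46]]
```

View pics/s2.png

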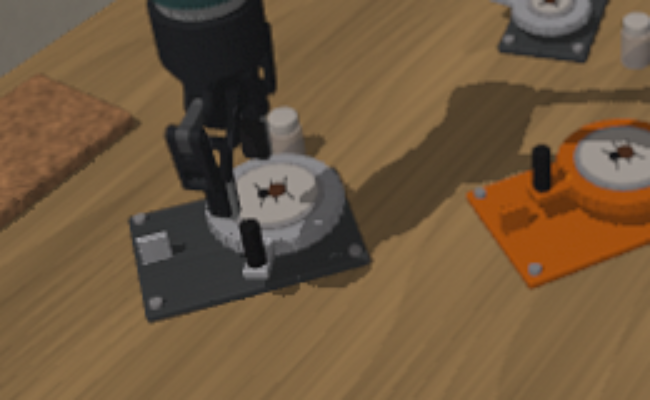

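The open fingers at (220,200) and (255,140) straddle the line above the post top (248,225). I'll descend and close.

Call:
{"op": "play_rows", "data": {"motion": [[0,0,0.7,0,60],[0,0,1.4,0,60],[0,0,1.4,0,60],[0,0,1.4,0,30],[0,0,1.4,0,10]]}}

```text
clock: 3.32
position: [0.5217, 0.2552, 0.0657]
ee_rot: [-0.0, 0.984, 0.176, 0.002]
contact_force: [-0.3, -0.7, -0.1]
width: 0.0242
gripper_force: 0.0
```

Call:
{"op": "play_rows", "data": {"motion": [[0,0,0,0,10],[0,0,0,0,10],[0,0,0,0,10],[0,0,0,0,10]]}}

```text
clock: 3.82
position: [0.5224, 0.2534, 0.0657]
ee_rot: [0.002, 0.984, 0.177, 0.002]
contact_force: [2.2, -4.8, 3.2]
width: 0.0146
gripper_force: 29.3
```

```bash
cat >> h.py <<'E'
def arc(degs,z=None):
    s=manip.get_state(); p=s['position']; c=np.array([.5595,.1895])
    print(s['clock'],p,s['contact_force'],s['width'],s['gripper_force'],'ang',np.degrees(np.arctan2(*(p[:2]-c)[::-1])),np.hypot(*(p[:2]-c)))
    a=np.radians(degs); print(units(np.c_[c[0]+.076*np.cos(a),c[1]+.076*np.sin(a),0*a+(z or p[2])]))
E
python3 -c "
from h import *
arc([114,107,100,93,86,79,72,65,58,51])"
```

```text
3.825 [0.52241118 0.25338703 0.06573292] [ 2.23959534 -4.82373253  3.16966299] 0.014596235553428613 29.25658106803894 ang 120.13677510027516 0.07387241221315359
[[ 0.19 -0.08  0.  ]
 [ 0.42 -0.08  0.  ]
 [ 0.66 -0.05  0.  ]
 [ 0.88  0.01  0.  ]
 [ 1.1   0.09  0.  ]
 [ 1.3   0.2   0.01]
 [ 1.49  0.33  0.01]
 [ 1.67  0.48  0.01]
 [ 1.82  0.66  0.01]
 [ 1.95  0.85  0.01]]
```

Call:
{"op": "play_rows", "data": {"motion": [[0.2,-0.06,0,0,10],[0.42,-0.07,0,0,10],[0.66,-0.05,0,0,10],[0.88,0.01,0,0,10],[0.88,0.01,0,0,10]]}}

```text
clock: 4.45
position: [0.5536, 0.2621, 0.0656]
ee_rot: [0.004, 0.984, 0.177, -0.001]
contact_force: [-1.4, -11.6, 7.6]
width: 0.0146
gripper_force: 29.9
```

```bash
python3 -c "
from h import *
arc([86,79,72,65,58,51])
im=manip.get_image('side');cv2.imwrite('pics/s3.png',cv2.resize(im['img'][180:340,60:320,::-1],None,fx=2.5,fy=2.5))"
```

```text
4.45 [0.55361968 0.26212308 0.06556857] [ -1.35575779 -11.55695915   7.56984296] 0.014567163047219932 29.90075021982193 ang 94.62916363754816 0.07286075776355345
[[ 0.29  0.02 -0.  ]
 [ 0.49  0.13 -0.  ]
 [ 0.69  0.26 -0.  ]
 [ 0.86  0.42  0.  ]
 [ 1.01  0.59  0.  ]
 [ 1.14  0.78  0.  ]]
```

View pics/s3.png

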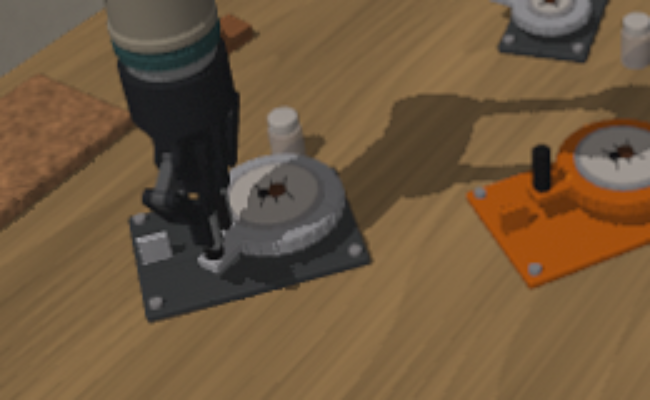

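The gripper holds the post and the lever has turned with it, with its tip now at (213,262). The fin is at (155,245). I'll continue the arc with a small inward correction.

Call:
{"op": "play_rows", "data": {"motion": [[0.27,0.1,0,0,10],[0.47,0.22,0,0,10],[0.67,0.35,0,0,10],[0.84,0.5,0,0,10],[0.84,0.5,0,0,10]]}}

```text
clock: 5.12
position: [0.5911, 0.2567, 0.0654]
ee_rot: [0.002, 0.984, 0.176, -0.002]
contact_force: [-3.0, -7.9, 5.9]
width: 0.0147
gripper_force: 30.0
```

```bash
python3 -c "
from h import *
arc([58,51,48])"
```

```text
5.125 [0.59105587 0.25669612 0.06539358] [-3.03468944 -7.85576636  5.94179047] 0.014660502818165846 29.965899288654327 ang 64.84484833964491 0.07423672278105144
[[ 0.18  0.14 -0.  ]
 [ 0.31  0.33 -0.  ]
 [ 0.36  0.42  0.  ]]
```

Call:
{"op": "play_rows", "data": {"motion": [[0.17,0.18,0,0,10],[0.31,0.39,0,0,10],[0.31,0.39,0,0,10],[0.31,0.39,0,0,10]]}}

```text
clock: 5.62
position: [0.6082, 0.248, 0.0654]
ee_rot: [0.001, 0.984, 0.176, -0.001]
contact_force: [-3.1, -3.5, 5.5]
width: 0.0146
gripper_force: 29.9
```

Call:
{"op": "play_rows", "data": {"motion": [[0,0,0,0,25],[0,0,0,0,45],[0,0,0,0,45],[0,0,-1,0,45],[0,0,-2,0,45]]}}

```text
clock: 6.25
position: [0.6088, 0.2493, 0.1442]
ee_rot: [0.0, 0.984, 0.176, -0.001]
contact_force: [0.3, 0.2, 0.8]
width: 0.0447
gripper_force: 0.0
```

Call:
{"op": "play_rows", "data": {"motion": [[-1,1,-1,0,45],[-2,2,-2,0,45],[-3,3,-2,0,45],[-4.5,4.5,-2,0,45],[-4.5,4.5,-2,0,45]]}}

```text
clock: 6.88
position: [0.5011, 0.0158, 0.2245]
ee_rot: [0.0, 0.985, 0.175, 0.0]
contact_force: [0.7, 0.7, 0.1]
width: 0.0449
gripper_force: 0.0
```

```bash
python3 - <<'E'
from h import *
s=manip.get_state(); print(s['clock'],s['position'])
im=manip.get_image('side');cv2.imwrite('pics/s4.png',cv2.resize(im['img'][180:340,60:320,::-1],None,fx=2.5,fy=2.5))
T=manip.get_image('top');cv2.imwrite('pics/t4.png',cv2.resize(T['img'][80:240,100:360,::-1],None,fx=2.5,fy=2.5))
c=np.array([.5605,.1875])
for I in (im,T):
    P=grid(I); d=P[...,:2]-c; r=np.hypot(d[...,0],d[...,1]); a=np.degrees(np.arctan2(d[...,1],d[...,0]))
    m=(r>.06)&(r<.092)&(P[...,2]>.06)&(P[...,2]<.092)&(a>0)&(I['range_z']>0)
    f=(r>.09)&(r<.12)&(a>25)&(a<75)&(P[...,2]>.024)&(P[...,2]<.045)&(I['img'].mean(2)>90)
    print('post',m.sum(),P[m].mean(0),np.median(a[m]),'fin',f.sum(),np.median(a[f]))
E
```

```text
6.875 [0.50105584 0.01576115 0.22447887]
post 108 [0.6042511  0.25105407 0.07481134] 55.96181292665282 fin 68 53.51553064439956
post 54 [0.60663662 0.24820522 0.08343931] 52.75623946309609 fin 11 51.253450903563824
```

View pics/t4.png

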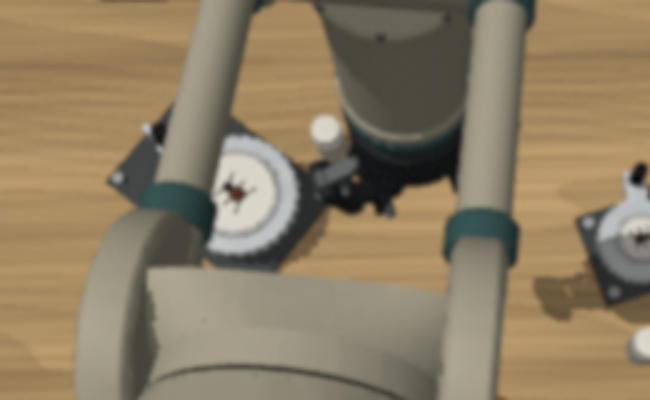

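View pics/s4.png

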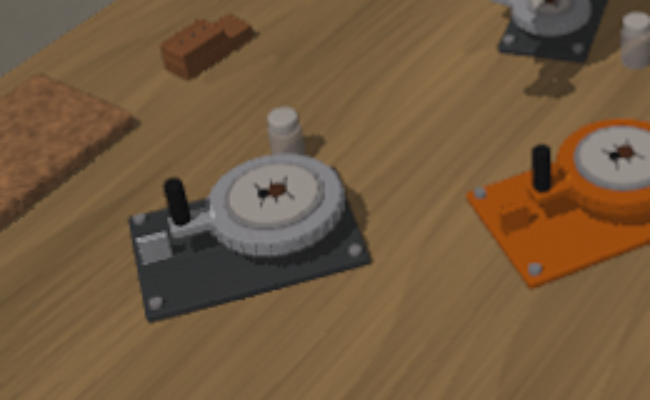

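The side view shows the lever tip (185,230) lined up with the fin (153,248), about 2° off by measurement. The top view shows the fin (153,130) right beside the post (160,132). The gripper is clear, and the small cell's post is where it was.

```bash
python3 -c "
from rig import manip
print(manip.sign_off())"
```

```text
the job is handed in; nothing more can be done
None
```

The large collar is turned clockwise to the fin (lever about 2° off by camera, limit about 11°) and released. I never touched the small cell, and I handed the job in at about 7 s of the 32 s; no verdict came back.

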